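# Turn the warming plate down and uncover the pot

## Robot

A 7-joint arm with a two-finger parallel gripper is mounted at the origin on the work surface. World frame = base frame: x ahead of the robot, y to its left, z up, the work surface at z = 0. Lengths are in mm, angles in rad, forces in N, time in s.
With the tool pointing down it reaches from about 425 to 925 mm from the base axis. Payload 6.8 kg.
Tool frame: the origin (TCP) lies on the centre line of the jaws, within the pads' length; the fingertips stand 8 mm ahead of it and the grasp point (between the pads) lies 11 mm behind it (manip.tips_ahead is the z of the fingertips in the tool frame, in mm); z points along the fingers, y is the line along which they close (so a half turn about z gives the same grasp; the last joint's range is limited). The gripper opens to 88 mm and grips with 3 to 60 N. Pads are 20 mm wide; open, the fingers measure 115 mm over their backs; the gripper's body (75 mm by 178 mm) begins 61 mm behind the grasp point.
Start: joints at [1.178, 0.477, 0.022, 1.555, -0.011, 1.109, -0.083], TCP at [189.66, -647.824, 230.664] pointing down, gripper open.
Joint ranges: [-2.96, 2.96], [-0.34, 2.1], [-1.41, 1.46], [0.24, 2.44], [-1.37, 4.51], [0.17, 1.92], [-2.96, 2.96]. Speed limits (rad/s): [2.39, 2.39, 3.14, 3.14, 3.14, 3.14, 3.14].

## Interface

Orientations are given as a unit quaternion [w, x, y, z].
In Python, from bench import manip gives the robot as it stands.
- The arm moves only by the tool servo_tool, never from a script. Its argument "targets" is a list of rows, each a list of 3 entries, a list of its own where there are three numbers: the shift along the tool's x, y, z in m, then the turn, a rotation vector about the tool's x, y, z in rad, then the gripper's target within -1 to 1 (shut at 1, half-way at 0, fully open at -1). In form: [[[x, y, z], [ax, ay, az], grip], ...]. A call has 1 to 20 rows; each row shifts and turns the commanded pose from where the row before left it, along the tool's axes as they then stand; what a row does not reach is not made up. A row lasts 1/12 s, in which the tool goes at most 41.7 mm and 7.16 degrees, less where a joint would pass 70% of its speed; a pose out of reach is approached as far as the arm can. A call is refused whole if a number of a shift passes 0.0417 or a number of a turn 0.125, either way. A call with a gripper value outside its range is refused whole. The fingers move at their own pace and stop on an object; "newtons" is the grip in N (left out, the last holds). Time passes only in rows, so rows that do not move let the fingers close. It gives the time, the measured TCP pose, the force, the opening and the grip force at its end, in the units of the state.
- manip.get_obs(): the state, without advancing time (a new reading comes with each control period).
- manip.read_camera(name): name is "scene" or "top"; returns a dict with "color" (420x560x3 uint8, blue, green, red), "range_z" (420x560 float32, mm along the optical axis (not along the pixel's ray), 0 where there is no reading), "fx", "fy", "cx", "cy" (pixels), "k1" (the pictures are not rectified: a ray, as slopes to the right and down, at radius r is drawn at 1 + k1 r^2 times it, then the intrinsics apply), "cam_to_world" (4x4, takes a point from camera to world coordinates). Camera axes: x right, y down, z forward; pixel columns grow to the right and rows downward; lengths in mm; the calibration is good to about 2 mm. A picture is of the moment at which its call begins.
- manip.job_done(): hands the job in; it is judged then, once.
The state is a dict: "t": time; "joint_positions": joint angles; "joint_velocities": joint speeds; "joint_efforts": joint torques, N m; "tool_pos": TCP position; "ee_rot": TCP orientation; "wrist_force": force on the tool from outside, world axes, zero at the start; "torque": the same for the moment, N m; "finger_gap": finger opening in mm; "grip_force": force on a finger pad.
Only numpy, scipy, OpenCV 4.12 (cv2) and the standard library are available. Lean on these libraries where they do the work, as an engineer would, in place of code of your own. Each camera call takes 0.05 s, during which the arm holds its last target. There are 200 camera calls.

## Task

Lunch is about to be served at the sofa table: first slide the warming plate's control until the middle of its grip lines up with the ribs beside its slot, then lift the lid off the pot by its knob and lower it gently, without dropping it, onto the middle of the round cork trivet, knob up. Let go of everything, with the slider still at its mark, and leave the pot standing where it is and the other things on the table undisturbed.

Things in the scene. Friction and masses are not known exactly. Their poses are not given: they have to be found in the camera images.
- warmer: electric warming plate, grey rectangular housing fixed to the table, 200 mm (its x) by 280 mm (its y), flat top 40 mm above the table. Origin at the centre of its underside, on the table; z up. The pot stands on the dark square steel plate at its +y end (pot centre near y = +55 mm); the control slot is at its -y end and runs along its x at y = -105 mm
- heat (a joint): position of the control's sliding grip, in m, 0 to 0.08: 0 at the end of the slot at the warmer's -x end, growing along the warmer's +x (0.04 = middle of the plate). The grip is at the mark at 0.025. It starts between 0.05 and 0.08, moves with about 1.5 N of friction and stays where it is left
- heat_top (a point): centre of the top of the sliding grip, 70 mm above the table. The grip is a black block 16 mm long along the slot, 24 mm across it, its sides upright from 2 to 30 mm above the plate's top; free on all sides. A thin white line across its top shows its middle
- mark (a point): point on the slot's centre line, at the height of the plate's top, midway between the two small white raised ribs (5 mm along the slot, 18 mm across, 4 mm high, one on either side of the slot, 14 to 32 mm from its centre line) that show where the grip must be. Its x axis runs along the slot, like the warmer's
- pot: loose round steel pot, 140 mm across, 75 mm high, wall 5 mm, two small loop handles reaching 94 mm from its axis, some small boiled potatoes in it; about 0.8 kg. It stands on the warming plate. Origin at the centre of its underside; z up
- lid: loose round steel lid, 148 mm across, domed, about 0.25 kg, lying on the pot with a 5 mm deep, 120 mm wide foot dropping into the mouth. Origin at the centre of the underside of the foot (70 mm above the pot's underside when on; 12 mm above the table when it lies on the trivet); z up through the knob
- knob (a point): middle of the lid's knob, on the lid's axis, 44 mm above the lid's origin. The knob is a black upright cylinder 32 mm across and 24 mm high (32 to 56 mm above the lid's origin) on a thinner stem; the lid's dome beneath it is 20 mm above the origin
- trivet: round cork trivet fixed to the table, 190 mm across, 12 mm thick. Origin at the centre of its underside; z up
- mug: (only to be left alone) white mug, 76 mm across, 85 mm high, with a handle, on the robot's side of the warming plate. Origin at the centre of its underside
- shaker: (only to be left alone) turned wooden shaker, 40 mm across, 85 mm high, beyond the trivet. Origin at the centre of its underside
- remote: (only to be left alone) black remote control lying flat, 150 x 44 x 18 mm, on the robot's side of the trivet. Origin at the centre of its underside
- spoon: (only to be left alone) spoon, 180 mm long, lying beyond the warming plate. Origin at its middle, its x along it
There are look-alikes about, which are no part of the job. Several things have the shape of the trivet; the one meant has the colours described above.

How it is judged:
By the outcome, as a careful person would: the job done as asked, in the order asked, and still so for the second after the job is handed in, with the robot touching nothing.
It also fails if it takes over 61 s, if anything falls off the work surface, if the arm or the gripper's body presses on something with over 40 N, if the wrist force passes 120 N, or if a joint passes its speed limit or range.

## Working session

There is one attempt and no reset: what is moved stays moved. The work goes in short steps, Python scripts to look and compute and a tool call to move; the robot and the scene stay as the last step left them, time stands still between calls to the robot, and variables do not carry over. Pictures are saved under pics/ and viewed, at most 10 in all, crops included, and the job is handed in when it is done.

Besides the shell and the picture viewer there is one more tool, called by a JSON object that holds its "method" and its "body". servo_tool: Moves the arm, as the interface text tells. Its arguments: {"type":"object","properties":{"targets":{"type":"array"},"newtons":{"type":"number"}},"required":["targets"]}

```bash
mkdir -p pics; cat > h.py <<'E'
import numpy as np, cv2
from bench import manip
def cam(n):
    c=manip.read_camera(n); return c
def pts(c):
    h,w=c['range_z'].shape
    K=np.array([[c['fx'],0,c['cx']],[0,c['fy'],c['cy']],[0,0,1.]])
    u,v=np.meshgrid(np.arange(w),np.arange(h))
    p=cv2.undistortPoints(np.stack([u,v],-1).reshape(-1,1,2).astype(float),K,np.array([c['k1'],0,0,0.])).reshape(h,w,2)
    return np.dstack([p,np.ones((h,w))])
def world(c):
    P=pts(c)*c['range_z'][...,None]; M=np.array(c['cam_to_world']); return P@M[:3,:3].T+M[:3,3]
def onplane(c,uv,z):
    r=pts(c); M=np.array(c['cam_to_world']); out=[]
    for u,v in uv:
        d=M[:3,:3]@cv2.remap(r.astype(np.float32),np.float32([[u]]),np.float32([[v]]),1)[0,0]; out.append(M[:3,3]+d*(z-M[2,3])/d[2])
    return np.array(out)
E
python3 - <<'E'
from h import *
for n in('scene','top'):
    c=cam(n); cv2.imwrite(f'pics/{n}0.png',c['color']); print(n,c['fx'],c['k1'],np.round(c['cam_to_world'],3).tolist())
o=manip.get_obs(); print(o['tool_pos'],o['ee_rot'],o['t'],manip.tips_ahead,o['finger_gap'])
E
```

```text
scene 485.88645405471675 -0.14389250482375138 [[-0.712, 0.431, -0.555, 1009.789], [0.702, 0.458, -0.545, 518.078], [0.02, -0.778, -0.628, 787.607], [0.0, 0.0, 0.0, 1.0]]
top 441.9098749816612 0.01881996078692505 [[0.013, -0.991, 0.13, 295.858], [-1.0, -0.012, 0.012, -73.927], [-0.01, -0.13, -0.991, 1289.097], [0.0, 0.0, 0.0, 1.0]]
[ 189.47086588 -647.32723981  229.80387479] [-7.72253477e-04  9.89878895e-01  1.41912462e-01 -1.74534103e-04] 0.1 8.0 88.11104960921058
```

View pics/top0.png

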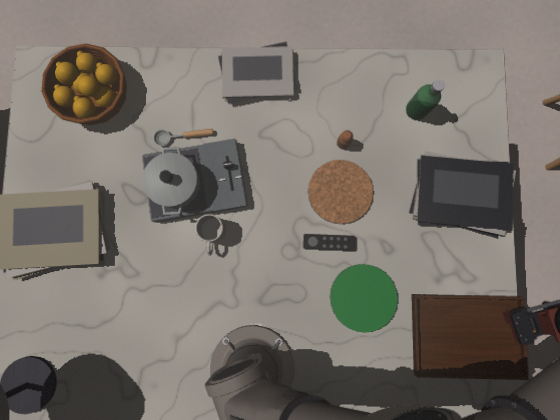

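View pics/scene0.png

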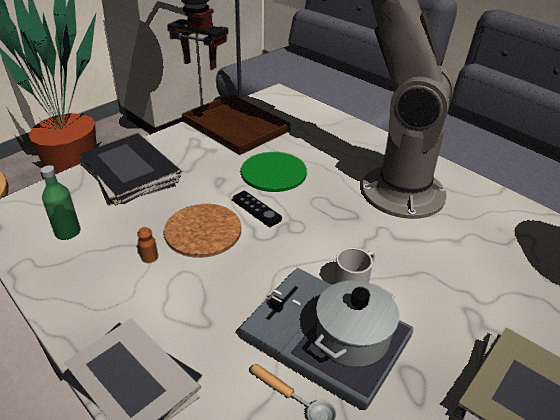

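The top view shows the warmer at about (195,180): pot knob at (168,177), slider grip at (228,160), ribs at (222,180) and (238,178). The cork trivet is at (340,192) and the green disc is a decoy. The scene view shows the slider at (275,297) and the knob at (361,297). Next I measure these.

```bash
python3 - <<'E'
from h import *
C={n:cam(n) for n in('top','scene')}
W={n:world(C[n]) for n in C}
for n,c in C.items():
    w=W[n]; X,Y,Z=w[...,0],w[...,1],w[...,2]; b=c['color'].astype(int)
    hsv=cv2.cvtColor(c['color'],cv2.COLOR_BGR2HSV)
    print(n,'table z',np.median(Z[(abs(X-500)<300)&(abs(Y+200)<300)]))
    # trivet: orange-brown on plane z=12
    m=((hsv[...,0]<20)&(hsv[...,1]>80)&(abs(Z-12)<12)).astype(np.uint8)
    cs,_=cv2.findContours(m,0,2); k=max([q for q in cs if abs(Y[q[:,0,1],q[:,0,0]].mean()+200)<150],key=cv2.contourArea)
    p=onplane(c,k[:,0,:][::2],12)[:,:2]; print('trivet',cv2.minEnclosingCircle(p.astype(np.float32)),cv2.fitEllipse(p.astype(np.float32)))
    near=(X>350)&(X<750)&(Y>-50)&(Y<420)
    # warmer top
    m=near&(abs(Z-40)<6); q=w[m][:,:2].astype(np.float32); 
    mm=cv2.morphologyEx(m.astype(np.uint8),cv2.MORPH_OPEN,np.ones((3,3)));r=cv2.minAreaRect(w[mm>0][:,:2].astype(np.float32)); print('warmer',r)
    # knob
    m=near&(Z>150); 
    m=near&(Z>140)&(b.max(2)<70); print('knob',m.sum(),np.percentile(w[m],[5,50,95],axis=0).round(1).tolist())
    m=near&(Z>55)&(Z<85)&(b.max(2)<80)&(Y<150); print('grip',m.sum(),w[m].mean(0),np.percentile(w[m],[5,95],axis=0).round(1).tolist())
t=C['top']['color'][125:245,130:265]; cv2.imwrite('pics/a.png',np.hstack([cv2.resize(t,None,fx=3,fy=3,interpolation=cv2.INTER_CUBIC),cv2.resize(C['scene']['color'][260:380,230:370],(420,360),interpolation=cv2.INTER_CUBIC)]))
E
```

```text
top table z -0.5412550732237378
trivet ((501.7601623535156, -250.89810180664062), 93.68679809570312) ((501.6041259765625, -250.60885620117188), (183.14822387695312, 186.381103515625), 75.9303207397461)
warmer ((526.0105590820312, 173.49964904785156), (199.6256866455078, 276.1513977050781), 10.97996711730957)
knob 118 [[498.7, 209.8, 149.3], [511.4, 220.6, 163.0], [522.6, 233.1, 167.0]]
grip 72 [480.0623328   95.79897297  65.34611088] [[357.8, 66.1, 55.9], [572.0, 144.8, 74.8]]
scene table z 0.023307384285203625
trivet ((507.3594970703125, -242.22886657714844), 99.69544219970703) ((506.4586181640625, -242.5211944580078), (186.17599487304688, 198.73902893066406), 148.48060607910156)
warmer ((485.9198303222656, 169.9334716796875), (287.19818115234375, 278.5224304199219), 10.831812858581543)
knob 313 [[504.3, 216.9, 146.2], [520.5, 230.5, 164.3], [528.3, 241.9, 166.9]]
grip 286 [454.52344045 107.24589195  67.86428599] [[351.7, 72.6, 56.6], [576.7, 138.1, 81.3]]
```

View pics/a.png

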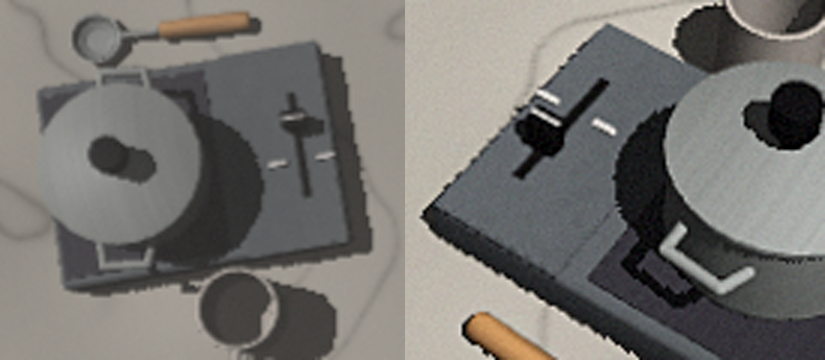

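The crop shows the grip's white line at (293,117) in the top half and the ribs at (277,164) and (325,156). Warmer yaw is about +11°. I'll triangulate the white features and the knob across both views.

```bash
cat > meas.py <<'E'
from h import *
a=0.19; ex=np.array([np.cos(a),np.sin(a)]); ey=np.array([-np.sin(a),np.cos(a)])
def slot(c,verbose=1):
    b=c['color'].astype(int); m=((b.min(2)>125)).astype(np.uint8)
    W=world(c); m[~((abs((W[...,:2]-[526,174])@ex)<85)&(((W[...,:2]-[526,174])@ey)<-65)&(((W[...,:2]-[526,174])@ey)>-138)&(W[...,2]>20))]=0
    n,l,s,ce=cv2.connectedComponentsWithStats(m)
    for i in range(1,n):
        if s[i,4]<4: continue
        for z in (44,70):
            p=onplane(c,[ce[i]],z)[0,:2]; print('  white',ce[i].round(1),s[i,4],'z',z,p.round(1),'loc',round((p-[526,174])@ex,1),round((p-[526,174])@ey,1))
E
python3 - <<'E'
from meas import *
C={n:cam(n) for n in('top','scene')}
for n,c in C.items():
    print(n); slot(c)
    W=world(c); d=(W[...,2]>159)&(W[...,2]<176)&(abs(W[...,0]-512)<60)&(abs(W[...,1]-225)<60)
    ce=np.argwhere(d).mean(0)[::-1]; print('knob top px',ce,d.sum(),'ray at 166',onplane(c,[ce],166),'depth mean',W[d].mean(0))
    # lid circle
    d=((W[...,2]>115)&(W[...,2]<175)&(abs(W[...,0]-512)<100)&(abs(W[...,1]-225)<100)).astype(np.uint8); k=max(cv2.findContours(d,0,2)[0],key=cv2.contourArea)
    print('lid',cv2.minEnclosingCircle(onplane(c,k[:,0,:],117)[:,:2].astype(np.float32)), cv2.fitEllipse(onplane(c,k[:,0,:],117)[:,:2].astype(np.float32)))
E
```

```text
top
  white [237.5 176.5] 10 z 44 [535.3  46.4] loc -15.0 -127.0
  white [237.5 176.5] 10 z 70 [530.3  43.9] loc -20.4 -128.5
  white [221.6 179.2] 9 z 44 [526.8  91.9] loc -14.7 -80.7
  white [221.6 179.2] 9 z 70 [522.   88.5] loc -20.1 -83.2
knob top px [164.76521739 176.13913043] 115 ray at 166 [[510.5954623  223.00162074 166.        ]] depth mean [511.03356505 223.60848156 163.54652027]
lid ((511.8723449707031, 223.9665985107422), 73.9521484375) ((511.3197326660156, 224.2935028076172), (143.0983123779297, 144.49452209472656), 139.45858764648438)
scene
  white [277.4 291.6] 22 z 44 [537.5  50.4] loc -12.0 -123.5
  white [277.4 291.6] 22 z 70 [554.   66.8] loc 7.3 -110.6
  white [276.1 298.4] 18 z 44 [552.   61.6] loc 4.3 -115.3
  white [276.1 298.4] 18 z 70 [568.   77.5] loc 23.0 -102.7
  white [296.  301.6] 27 z 44 [529.3  95.1] loc -11.7 -78.1
  white [296.  301.6] 27 z 70 [546.1 109.9] loc 7.6 -66.8
knob top px [360.78947368 294.00877193] 228 ray at 166 [[516.36949665 229.58631254 166.        ]] depth mean [515.45926124 229.06849553 164.90007234]
lid ((512.3646240234375, 228.4127960205078), 75.8686752319336) ((513.1094970703125, 227.39755249023438), (146.273193359375, 147.7427978515625), 97.96399688720703)
```

{"method": "servo_tool", "body": {"targets": [[[0.028,-0.029,0],[0,0,0],0],[[0.028,-0.029,0],[0,0,0],0],[[0.028,-0.029,0],[0,0,0],0],[[0.028,-0.029,0],[0,0,0],0],[[0.028,-0.029,0],[0,0,0],0],[[0.028,-0.029,0],[0,0,0],0],[[0.028,-0.029,0],[0,0,0],0],[[0.028,-0.029,0],[0,0,0],0],[[0.028,-0.029,0],[0,0,0],0],[[0.028,-0.029,0],[0,0,0],0],[[0.028,-0.029,0],[0,0,0],0],[[0.028,-0.029,0],[0,0,0],0],[[0.028,-0.029,0],[0,0,0],0],[[0.028,-0.029,0],[0,0,0],0],[[0.028,-0.029,0],[0,0,0],0],[[0.028,-0.029,0],[0,0,0],0],[[0.028,-0.029,0],[0,0,0],0],[[0.028,-0.029,0],[0,0,0],0]]}}

```text
t: 1.8
tool_pos: [527.3, -3.5, 230.9]
ee_rot: [0.0, 0.99, 0.142, 0.0]
wrist_force: [0.8, 0.4, 0.7]
finger_gap: 43.9
grip_force: 0.0
```

{"method": "servo_tool", "body": {"targets": [[[0,0,0],[0,0,-0.12],0],[[0,0,0],[0,0,-0.12],0],[[0,0,0],[0,0,-0.12],0],[[0,0,0],[0,0,-0.12],0],[[0,0,0],[0,0,-0.12],0],[[0,0,0],[0,0,-0.12],0],[[0,0,0],[0,0,-0.12],0],[[0,0,0],[0,0,-0.12],0],[[0,0,0],[0,0,-0.12],0],[[0,0,0],[0,0,-0.12],0],[[0,0,0],[0,0,-0.12],0],[[0,0,0],[0,0,-0.12],0],[[0,0,0],[0,0,0],0]]}}

```text
t: 2.88
tool_pos: [526.6, -5.4, 230.6]
ee_rot: [-0.0, 0.649, 0.761, -0.0]
wrist_force: [0.4, 0.3, 0.5]
finger_gap: 44.1
grip_force: 0.0
```

```bash
cat > go.py <<'E'
import sys
from h import *
from scipy.spatial.transform import Rotation as R
def delta(tx,ty,tz,yaw=None):
    o=manip.get_obs(); q=o['ee_rot']; r=R.from_quat([q[1],q[2],q[3],q[0]]); p=np.array(o['tool_pos'])
    M=r.as_matrix(); print('t',round(o['t'],2),'pos',p.round(1),'gap',round(o['finger_gap'],1),'j7',round(o['joint_positions'][6],2),'tilt',M[:,2].round(3),'yawY',round(np.arctan2(M[1,1],M[0,1]),3))
    print('shift tool mm',(M.T@(np.array([tx,ty,tz])-p)).round(1))
    if yaw is not None:
        T=np.array([[np.sin(yaw),np.cos(yaw),0],[-np.cos(yaw),np.sin(yaw),0],[0,0,-1.]]) # cols x,y,z
        print('turn after shift',(R.from_matrix(M.T@T)).as_rotvec().round(3))
if __name__=='__main__': delta(*map(float,sys.argv[1:]))
E
python3 - <<'E'
from meas import *
c=cam('top'); print(onplane(c,[(227.7,164)],70))
E
python3 go.py 567 77 100 0.19
```

```text
[[565.74714641  72.44914384  70.        ]]
t 2.93 pos [526.7  -5.4 230.6] gap 44.0 j7 -0.15 tilt [-0.  0. -1.] yawY 0.151
shift tool mm [ 75.4  52.3 130.6]Traceback (most recent call last):
  File "go.py", line 11, in <module>
    if __name__=='__main__': delta(*map(float,sys.argv[1:]))
                             ~~~~~^^^^^^^^^^^^^^^^^^^^^^^^^^
  File "go.py", line 10, in delta
    print('turn after shift',(R.from_matrix(M.T@T)).as_rotvec().round(3))
                              ~~~~~~~~~~~~~^^^^^^^
  File "scipy/spatial/transform/_rotation.pyx", line 1143, in scipy.spatial.transform._rotation.Rotation.from_matrix
ValueError: Non-positive determinant (left-handed or null coordinate frame) in rotation matrix 0: [[-9.99253419e-01  3.86339782e-02 -1.41977950e-04]
 [ 3.86339770e-02  9.99253429e-01  1.11992474e-05]
 [-1.42304625e-04 -5.70571342e-06  9.99999990e-01]].
```

{"method": "servo_tool", "body": {"targets": [[[0.018,0.013,0.025],[0,0,0],0],[[0.018,0.013,0.025],[0,0,0],0],[[0.018,0.013,0.025],[0,0,0],0],[[0.019,0.013,0.025],[0,0,0],0],[[0,0,0.02],[0,0,-0.04],0],[[0,0,0],[0,0,0],0],[[0,0,0],[0,0,0],0]]}}

```text
t: 3.52
tool_pos: [566.1, 74.6, 109.9]
ee_rot: [-0.001, 0.637, 0.771, -0.001]
wrist_force: [-0.7, -0.2, 1.1]
finger_gap: 44.1
grip_force: 0.0
```

```bash
sed -i 's/\[\[np.sin(yaw),np.cos(yaw),0\],\[-np.cos(yaw)/[[-np.sin(yaw),np.cos(yaw),0],[np.cos(yaw)/' go.py
python3 - <<'E'
from meas import *
c=cam('top');d=cam('scene'); cv2.imwrite('pics/b.png',np.hstack([cv2.resize(c['color'][115:225,180:280],(400,440),interpolation=cv2.INTER_CUBIC),cv2.resize(d['color'][230:340,220:320],(400,440),interpolation=cv2.INTER_CUBIC)]))
E
python3 go.py 566 75 55 0.19
```

```text
t 3.62 pos [567.5  74.2 111.9] gap 43.8 j7 -0.38 tilt [ 0.001 -0.    -1.   ] yawY 0.19
shift tool mm [ 1.1 -1.4 56.9]
turn after shift [0.001 0.001 0.   ]
```

View pics/b.png

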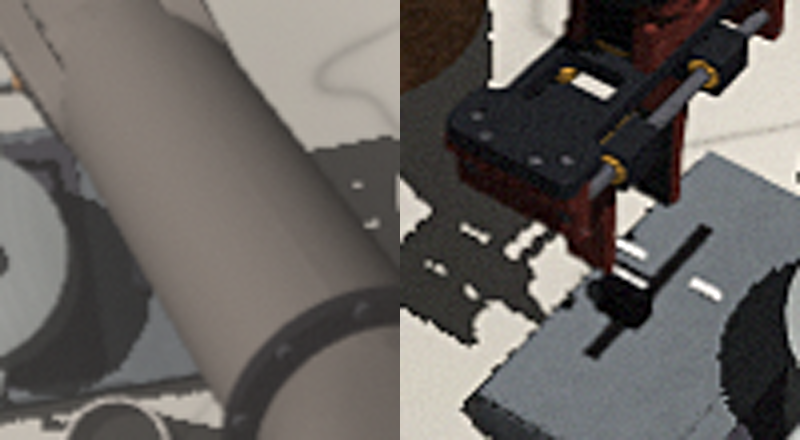

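The right half of the picture shows the fingers just above the grip at (620,290), lined up along the slot. The arm hides the top view. I'll descend around the grip and close gently.

{"method": "servo_tool", "body": {"targets": [[[0,0,0.018],[0,0,0],0],[[0,0,0.018],[0,0,0],0],[[0,0,0.01],[0,0,0],0],[[0,0,0.007],[0,0,0],0],[[0,0,0],[0,0,0],0]], "newtons": 10}}

```text
t: 4.03
tool_pos: [566.6, 74.2, 57.4]
ee_rot: [-0.0, 0.636, 0.772, -0.0]
wrist_force: [-0.5, 0.4, 0.3]
finger_gap: 43.8
grip_force: 0.0
```

{"method": "servo_tool", "body": {"targets": [[[0,0,0],[0,0,0],1],[[0,0,0],[0,0,0],1],[[0,0,0],[0,0,0],1],[[0,0,0],[0,0,0],1],[[0,0,0],[0,0,0],1],[[0,0,0],[0,0,0],1]], "newtons": 10}}

```text
t: 4.53
tool_pos: [567.4, 75.0, 58.2]
ee_rot: [0.0, 0.635, 0.772, 0.0]
wrist_force: [-0.2, 0.2, 2.9]
finger_gap: 16.1
grip_force: 10.0
```

```bash
python3 go.py 532 71 55 0.19;python3 - <<'E'
from meas import *
d=cam('scene'); slot(d)
E
```

```text
t 4.53 pos [567.4  75.   58.2] gap 16.1 j7 -0.43 tilt [ 0.001  0.    -1.   ] yawY 0.194
shift tool mm [  2.9 -35.5   3.2]
turn after shift [0.001 0.    0.004]
  white [294.2  90. ] 2275 z 44 [-175. -593.] loc -833.3 -620.8
  white [294.2  90. ] 2275 z 70 [-133.6 -554.1] loc -785.2 -590.4
  white [253.8 137. ] 360 z 44 [ 157.  -441.5] loc -478.6 -534.7
  white [253.8 137. ] 360 z 70 [ 186.8 -407.9] loc -443.0 -507.4
  white [276.8 148. ] 743 z 44 [ 150.1 -348.8] loc -467.8 -442.4
  white [276.8 148. ] 743 z 70 [ 180.2 -318.5] loc -432.6 -418.3
  white [243.  160.5] 4 z 44 [ 266.7 -365.3] loc -356.5 -480.6
  white [243.  160.5] 4 z 70 [ 292.6 -334.4] loc -325.2 -455.2
  white [274.7 194.6] 101 z 44 [ 312.9 -189.5] loc -277.9 -316.7
  white [274.7 194.6] 101 z 70 [ 337.3 -164.7] loc -249.3 -297.0
  white [281.7 232.9] 50 z 44 [403.9 -72.1] loc -166.4 -218.6
  white [281.7 232.9] 50 z 70 [425.1 -51.5] loc -141.7 -202.4
  white [279.6 299.9] 9 z 44 [549.8  69.1] loc 3.5 -107.5
  white [279.6 299.9] 9 z 70 [565.8  84.8] loc 22.3 -95.1
  white [296.  301.6] 28 z 44 [529.2  95. ] loc -11.8 -78.2
  white [296.  301.6] 28 z 70 [546.  109.7] loc 7.5 -66.9
```

{"method": "servo_tool", "body": {"targets": [[[0,-0.005,0],[0,0,0],1],[[0,-0.005,0],[0,0,0],1],[[0,-0.005,0],[0,0,0],1],[[0,-0.005,0],[0,0,0],1],[[0,-0.005,0],[0,0,0],1],[[0,-0.005,0],[0,0,0],1],[[0,-0.005,0],[0,0,0],1],[[0,0,0],[0,0,0],1],[[0,0,0],[0,0,0],1],[[0,0,0],[0,0,0],1]]}}

```text
t: 5.42
tool_pos: [531.7, 68.3, 58.2]
ee_rot: [-0.0, 0.635, 0.772, -0.0]
wrist_force: [-1.3, 1.0, 8.6]
finger_gap: 16.2
grip_force: 10.0
```

{"method": "servo_tool", "body": {"targets": [[[0,0,0],[0,0,0],0.4],[[0,0,0],[0,0,0],0.4],[[0,0,0],[0,0,0],0.4],[[0,0,0],[0,0,0],0.4]]}}

```text
t: 5.75
tool_pos: [531.9, 67.9, 57.3]
ee_rot: [-0.0, 0.635, 0.772, -0.0]
wrist_force: [-1.0, 0.5, -0.2]
finger_gap: 26.4
grip_force: 0.0
```

```bash
python3 go.py 532 71 55 0.19
```

```text
t 5.75 pos [531.9  67.9  57.3] gap 26.4 j7 -0.44 tilt [-0.001 -0.    -1.   ] yawY 0.194
shift tool mm [3.  0.7 2.3]
turn after shift [-0.001  0.     0.004]
```

{"method": "servo_tool", "body": {"targets": [[[0,0,-0.01],[0,0,0],0.4],[[0,0,-0.02],[0,0,0],0.4],[[0,0,-0.04],[0,0,0],0.4],[[0,0,-0.04],[0,0,0],0],[[0,0,-0.04],[0,0,0],-0.5],[[0,0,-0.03],[0,0,0],-0.5],[[0,0,0],[0,0,0],-0.5]]}}

```text
t: 6.33
tool_pos: [535.7, 69.6, 244.8]
ee_rot: [0.004, 0.635, 0.772, 0.004]
wrist_force: [0.0, 0.2, 0.0]
finger_gap: 49.8
grip_force: 0.0
```

```bash
python3 - <<'E'
from meas import *
c=cam('scene'); d=cam('top')
b=c['color'][275:320,255:315]; 
m=(c['color'].min(2)>125).astype(np.uint8); n,l,s,ce=cv2.connectedComponentsWithStats(m)
for i in range(1,n):
    if 255<ce[i][0]<315 and 270<ce[i][1]<325 and s[i,4]>3:
        for z in(44,70):
            p=onplane(c,[ce[i]],z)[0,:2]-[526,174]; print(ce[i].round(1),s[i,4],z,round(p@ex,1),round(p@ey,1))
cv2.imwrite('pics/c.png',np.hstack([cv2.resize(b,None,fx=8,fy=8,interpolation=cv2.INTER_CUBIC),cv2.resize(d['color'][145:205,200:240],(240,360))]))
E
python3 go.py 512 226 240 0.19
```

```text
[273.8 287.1] 90309 44 -18.0 -136.6
[273.8 287.1] 90309 70 1.5 -123.2
[286.3 286.6] 16 44 -34.1 -116.5
[286.3 286.6] 16 70 -14.0 -103.9
[279.5 296.5] 4 44 -3.7 -112.6
[279.5 296.5] 4 70 15.3 -100.1
[296.  301.6] 28 44 -11.8 -78.2
[296.  301.6] 28 70 7.5 -66.9
t 6.43 pos [533.1  68.2 239.3] gap 57.0 j7 -0.26 tilt [ 0.003 -0.    -1.   ] yawY 0.194
shift tool mm [158.9   9.7  -0.8]
turn after shift [0.003 0.001 0.004]
```

View pics/c.png

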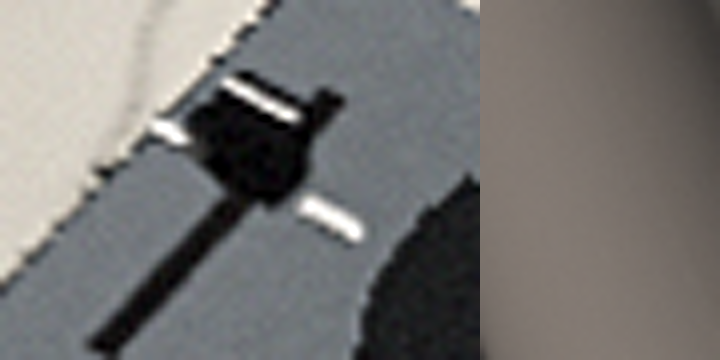

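The picture shows the white line at (262,98) and the ribs at (168,130) and (332,218). By the scene measurement the slider may be about 2 mm too far. I'll move over the knob to get a second view from the top camera.

{"method": "servo_tool", "body": {"targets": [[[0.032,0.002,0],[0,0,0],-0.5],[[0.032,0.002,0],[0,0,0],-0.5],[[0.032,0.002,0],[0,0,0],-0.5],[[0.032,0.002,0],[0,0,0],-0.5],[[0.031,0.002,0],[0,0,0],-0.5],[[0,0,0],[0,0,0],-0.5]]}}

```text
t: 6.93
tool_pos: [508.4, 232.9, 236.6]
ee_rot: [-0.002, 0.632, 0.775, 0.0]
wrist_force: [-0.6, 0.8, 0.2]
finger_gap: 66.0
grip_force: 0.0
```

```bash
cat > sl.py <<'E'
from meas import *
# subpixel: intensity-weighted line/ribs in rectified plane patches at z=70 (line) and z=44 (ribs), local warmer axes
def patch(c,z,name):
    M=np.array(c['cam_to_world']); K=np.array([[c['fx'],0,c['cx']],[0,c['fy'],c['cy']],[0,0,1.]])
    lx=np.arange(-45,45,.5); ly=np.arange(-145,-60,.5); A,B=np.meshgrid(lx,ly)
    P=np.array([526,174])+A[...,None]*ex+B[...,None]*ey; P=np.dstack([P,np.full(A.shape,z)])
    E=np.linalg.inv(M); p,_=cv2.projectPoints(P.reshape(-1,3),cv2.Rodrigues(E[:3,:3])[0],E[:3,3],K,np.array([c['k1'],0,0,0.]))
    im=cv2.remap(c['color'],p.reshape(*A.shape,2).astype(np.float32),None,cv2.INTER_CUBIC).min(2).astype(float)
    cv2.imwrite(f'pics/p_{name}_{z}.png',im); return lx,ly,im
if __name__=='__main__':
    for n in('scene','top'):
        c=cam(n)
        for z,bands in((44,((-134,-122),(-90,-72))),(70,((-112,-95),))):
            lx,ly,im=patch(c,z,n)
            for lo,hi in bands:
                pr=im[(ly>lo)&(ly<hi)].mean(0); s=(abs(lx+14)<14)|(z==70)&(abs(lx+14)<12); k=lx[s][np.argmax(pr[s])]; s=abs(lx-k)<6; w=np.clip(pr-np.median(pr[s]),0,None)*s; print(n,z,lo,'peak',k,'cent',round((w*lx).sum()/w.sum(),2),pr.max().round())
    a=[cv2.resize(cv2.imread(f'pics/p_{n}_{z}.png'),(360,280)) for n in('scene','top') for z in(44,70)]
    cv2.imwrite('pics/d.png',np.vstack([np.hstack(a[:2]),np.hstack(a[2:])]))
E
python3 sl.py; python3 go.py 512 226 240 0.19
```

```text
scene 44 -134 peak -18.0 cent -18.88 131.0
scene 44 -90 peak -11.0 cent -11.0 121.0
scene 70 -112 peak -13.5 cent -13.58 125.0
top 44 -134 peak -15.5 cent -15.26 112.0
top 44 -90 peak -15.0 cent -14.8 110.0
top 70 -112 peak -16.0 cent -15.75 97.0
t 7.03 pos [510.3 226.9 236.2] gap 65.9 j7 -0.58 tilt [-0.003 -0.001 -1.   ] yawY 0.197
shift tool mm [-1.2  1.5 -3.8]
turn after shift [-0.003  0.     0.007][ WARN:0@1.880] global loadsave.cpp:1063 imwrite_ Unsupported depth image for selected encoder is fallbacked to CV_8U.
```

View pics/d.png

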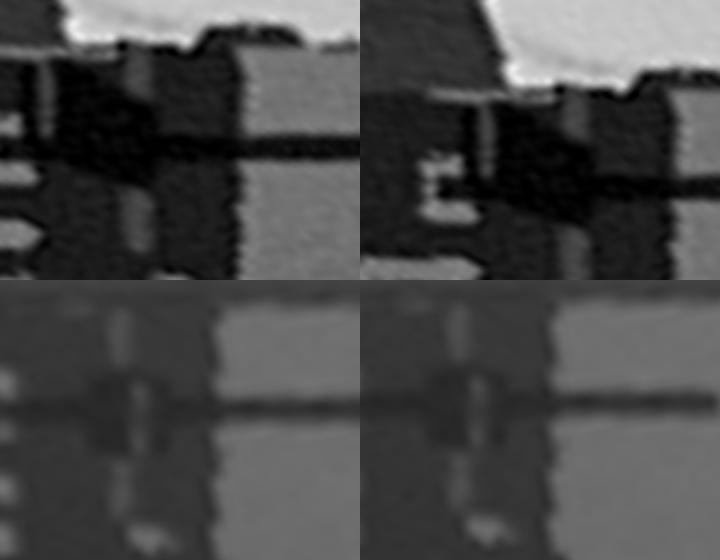

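Ribs sit at -10.8 (scene) and -14.8 (top), and the line at -13.3 (scene) and -15.6 (top). The slider is about 1.5 mm too far, so I'll go back along the same path and regrip it 1.5 mm further along +x.

{"method": "servo_tool", "body": {"targets": [[[-0.032,-0.002,0],[0,0,0],0],[[-0.032,-0.002,0],[0,0,0],0.3],[[-0.032,-0.002,0],[0,0,0],0.3],[[-0.032,-0.002,0],[0,0,0],0.3],[[-0.031,-0.0005,0],[0,0,0],0.3],[[0,0,0.03],[0,0,0],0.3],[[0,0,0.04],[0,0,0],0.3],[[0,0,0.04],[0,0,0],0.3],[[0,0,0.02],[0,0,0],0.3],[[0,0,0],[0,0,0],0.3],[[0,0,0],[0,0,0],0.3],[[0,0,0],[0,0,0],0.3]]}}

```text
t: 8.03
tool_pos: [534.8, 67.8, 108.7]
ee_rot: [0.0, 0.636, 0.772, 0.0]
wrist_force: [-0.2, 0.3, -0.3]
finger_gap: 30.5
grip_force: 0.0
```

{"method": "servo_tool", "body": {"targets": [[[0,0,0.02],[0,0,0],0.3],[[0,0,0.02],[0,0,0],0.3],[[0,0,0.01],[0,0,0],0.3],[[0,0,0],[0,0,0],0.3],[[0,0,0],[0,0,0],1],[[0,0,0],[0,0,0],1],[[0,0,0],[0,0,0],1],[[0,0,0],[0,0,0],1],[[0,0,0],[0,0,0],1],[[0,0,0],[0,0,0],1]]}}

```text
t: 8.87
tool_pos: [534.9, 68.6, 58.9]
ee_rot: [0.001, 0.635, 0.772, 0.001]
wrist_force: [-1.6, -1.2, 6.6]
finger_gap: 16.0
grip_force: 10.0
```

{"method": "servo_tool", "body": {"targets": [[[0,0,0],[0,0,0],0.4],[[0,0,0],[0,0,0],0.4],[[0,0,0],[0,0,0],0.4],[[0,0,-0.01],[0,0,0],0.4],[[0,0,-0.02],[0,0,0],0.4],[[0,0,-0.04],[0,0,0],0.4],[[0,0,-0.04],[0,0,0],0],[[0,0,-0.04],[0,0,0],-0.5],[[0,0,-0.03],[0,0,0],-0.5],[[0.032,0.002,0],[0,0,0],-0.5],[[0.032,0.002,0],[0,0,0],-0.5],[[0.032,0.002,0],[0,0,0],-0.5],[[0.032,0.002,0],[0,0,0],-0.5],[[0.031,0.002,0],[0,0,0],-0.5],[[0,0,0],[0,0,0],-0.5]]}}

```text
t: 10.12
tool_pos: [510.7, 233.8, 239.1]
ee_rot: [-0.001, 0.632, 0.775, 0.002]
wrist_force: [-0.2, 0.6, 0.2]
finger_gap: 65.7
grip_force: 0.0
```

```bash
python3 sl.py 2>/dev/null; python3 go.py 512 226 240 0.19; python3 - <<'E'
from h import *
for n in('scene','top'):
    c=cam(n); W=world(c)
    d=(abs(W[...,2]-44)<3)
    d=((W[...,2]>105)&(W[...,2]<128)&(np.hypot(W[...,0]-512,W[...,1]-226)<85)); print(n,W[d].mean(0),d.sum())
E
```

```text
scene 44 -134 peak -9.0 cent -10.1 118.0
scene 44 -90 peak -11.0 cent -10.93 120.0
scene 70 -112 peak -10.5 cent -10.47 122.0
top 44 -134 peak -15.5 cent -15.23 112.0
top 44 -90 peak -15.0 cent -14.79 110.0
top 70 -112 peak -12.5 cent -12.5 97.0
t 10.22 pos [512.5 227.7 238.2] gap 66.1 j7 -0.58 tilt [ 0.  0. -1.] yawY 0.197
shift tool mm [-1.6 -0.9 -1.8]
turn after shift [ 0.    -0.     0.007]
scene [525.76448558 236.01056052 122.38901928] 3447
top [542.52716529 188.65264856 121.19009051] 597
```

{"method": "servo_tool", "body": {"targets": [[[-0.032,-0.002,0],[0,0,0],0],[[-0.032,-0.002,0],[0,0,0],0.3],[[-0.032,-0.002,0],[0,0,0],0.3],[[-0.032,-0.002,0],[0,0,0],0.3],[[-0.031,-0.003,0],[0,0,0],0.3],[[0,0,0.03],[0,0,0],0.3],[[0,0,0.04],[0,0,0],0.3],[[0,0,0.04],[0,0,0],0.3],[[0,0,0.02],[0,0,0],0.3],[[0,0,0.02],[0,0,0],0.3],[[0,0,0.02],[0,0,0],0.3],[[0,0,0.01],[0,0,0],0.3],[[0,0,0],[0,0,0],0.3],[[0,0,0],[0,0,0],0.3],[[0,0,0],[0,0,0],0.3]]}}

```text
t: 11.57
tool_pos: [533.9, 67.9, 58.8]
ee_rot: [0.001, 0.636, 0.772, 0.001]
wrist_force: [-1.0, 0.8, -0.1]
finger_gap: 30.6
grip_force: 0.0
```

```bash
python3 - <<'E'
from meas import *
p=[]
for i in range(5):
    cam('scene'); p.append(manip.get_obs()['tool_pos'])
p=np.array(p); print(p.round(1), ((p[:,:2]-[526,174])@ex).round(2),((p[:,:2]-[526,174])@ex).mean())
E
```

```text
[[534.1  68.1  59. ]
 [534.   68.2  59. ]
 [533.9  68.2  58.8]
 [533.7  68.2  58.7]
 [533.6  68.2  58.5]] [-12.09 -12.11 -12.24 -12.39 -12.53] -12.26982390434755
```

{"method": "servo_tool", "body": {"targets": [[[0,-0.0005,0],[0,0,0],1],[[0,0,0],[0,0,0],1],[[0,0,0],[0,0,0],1],[[0,0,0],[0,0,0],1],[[0,0,0],[0,0,0],1],[[0,0,0],[0,0,0],1]]}}

```text
t: 12.32
tool_pos: [533.0, 68.2, 57.9]
ee_rot: [0.0, 0.635, 0.772, 0.0]
wrist_force: [0.7, 1.1, 2.8]
finger_gap: 15.9
grip_force: 10.0
```

{"method": "servo_tool", "body": {"targets": [[[0,0,0],[0,0,0],0.4],[[0,0,0],[0,0,0],0.4],[[0,0,0],[0,0,0],0.4],[[0,0,-0.01],[0,0,0],0.4],[[0,0,-0.02],[0,0,0],0.4],[[0,0,-0.04],[0,0,0],0.4],[[0,0,-0.04],[0,0,0],0],[[0,0,-0.04],[0,0,0],-0.5],[[0,0,-0.03],[0,0,0],-0.5],[[0.032,0.002,0],[0,0,0],-0.5],[[0.032,0.002,0],[0,0,0],-0.5],[[0.032,0.002,0],[0,0,0],-0.5],[[0.032,0.002,0],[0,0,0],-0.5],[[0.028,0.002,0],[0,0,0],-0.5],[[0,0,0],[0,0,0],-0.5],[[0,0,0],[0,0,0],-0.5],[[0,0,0],[0,0,0],-0.5]]}}

```text
t: 13.73
tool_pos: [512.3, 222.4, 237.8]
ee_rot: [0.0, 0.635, 0.772, -0.0]
wrist_force: [-0.2, 0.3, -0.3]
finger_gap: 66.3
grip_force: 0.0
```

```bash
python3 sl.py 2>/dev/null; python3 go.py 512.5 226 156 0.19; python3 - <<'E'
from h import *
C={n:cam(n) for n in('scene','top')}
a=C['scene']['color'][200:340,300:440]; cv2.imwrite('pics/e.png',cv2.resize(a,None,fx=4,fy=4,interpolation=cv2.INTER_CUBIC))
E
```

```text
scene 44 -134 peak -11.0 cent -11.04 122.0
scene 44 -90 peak -11.0 cent -10.86 120.0
scene 70 -112 peak -25.5 cent -25.0 124.0
top 44 -134 peak -15.5 cent -15.31 111.0
top 44 -90 peak -5.5 cent -5.6 110.0
top 70 -112 peak -14.5 cent -14.35 96.0
t 13.83 pos [512.7 221.4 237.6] gap 66.0 j7 -0.58 tilt [-0.    -0.001 -1.   ] yawY 0.192
shift tool mm [ 4.6  0.7 81.6]
turn after shift [-0.     0.001  0.002]
```

View pics/e.png

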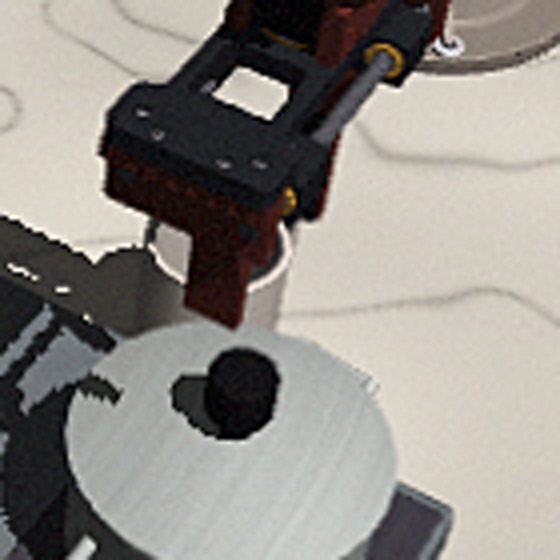

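The picture shows the open fingers above the knob at (243,393) px; the slider now reads within about 1 mm in the top view. Next I descend and grasp the knob.

{"method": "servo_tool", "body": {"targets": [[[0.0045,0.0005,0.02],[0,0,0],-0.5],[[0,0,0.025],[0,0,0],-0.5],[[0,0,0.02],[0,0,0],-0.5],[[0,0,0.015],[0,0,0],-0.5],[[0,0,0.01],[0,0,0],-0.5],[[0,0,0.002],[0,0,0],-0.5],[[0,0,0],[0,0,0],-0.5],[[0,0,0],[0,0,0],-0.5]], "newtons": 25}}

```text
t: 14.6
tool_pos: [512.5, 227.7, 146.5]
ee_rot: [0.0, 0.635, 0.772, 0.001]
wrist_force: [-0.4, 0.5, 0.4]
finger_gap: 65.8
grip_force: 0.0
```

{"method": "servo_tool", "body": {"targets": [[[0,0,0],[0,0,0],1],[[0,0,0],[0,0,0],1],[[0,0,0],[0,0,0],1],[[0,0,0],[0,0,0],1],[[0,0,0],[0,0,0],1],[[0,0,0],[0,0,0],1],[[0,0,0],[0,0,0],1]]}}

```text
t: 15.18
tool_pos: [512.1, 227.7, 145.8]
ee_rot: [0.0, 0.635, 0.772, 0.0]
wrist_force: [0.0, -0.4, 1.2]
finger_gap: 31.1
grip_force: 25.0
```

```bash
python3 go.py 504 -246.5 250
```

```text
t 15.18 pos [512.1 227.7 145.8] gap 31.1 j7 -0.67 tilt [ 0.  0. -1.] yawY 0.194
shift tool mm [-463.7  -99.3 -104.2]
```

{"method": "servo_tool", "body": {"targets": [[[0,0,-0.004],[0,0,0],1],[[0,0,-0.006],[0,0,0],1],[[0,0,-0.01],[0,0,0],1],[[0,0,-0.015],[0,0,0],1],[[0,0,-0.015],[0,0,0],1],[[0,0,-0.02],[0,0,0],1],[[0,0,-0.02],[0,0,0],1],[[0,0,-0.01],[0,0,0],1],[[0,0,0],[0,0,0],1],[[0,0,0],[0,0,0],1]]}}

```text
t: 16.02
tool_pos: [511.9, 227.5, 245.8]
ee_rot: [0.0, 0.635, 0.772, 0.0]
wrist_force: [0.4, 0.9, -3.5]
finger_gap: 31.6
grip_force: 25.0
```

```bash
python3 - <<'E'
from h import *
C={n:cam(n) for n in('scene','top')}
W=world(C['scene']); o=manip.get_obs(); p=np.array(o['tool_pos']); print(p,o['wrist_force'],o['finger_gap'])
cv2.imwrite('pics/f.png',np.hstack([cv2.resize(C['scene']['color'][180:400,270:450],None,fx=2,fy=2),cv2.resize(C['top']['color'][110:260,120:270],(440,440))]))
c=C['scene'];b=c['color'].astype(int)
r=np.hypot(W[...,0]-p[0],W[...,1]-p[1]); m=((r<95)&(W[...,2]>175)&(W[...,2]<238)&(b.min(2)>85)).astype(np.uint8)
m=cv2.morphologyEx(m,cv2.MORPH_OPEN,np.ones((3,3)))
k=max(cv2.findContours(m,0,2)[0],key=cv2.contourArea); h=cv2.convexHull(k)
q=onplane(c,h[:,0,:],p[2]-11-44+7)[:,:2].astype(np.float32); print('lid rim circ',cv2.minEnclosingCircle(q)); 
w=W[m>0]; A=np.c_[2*w,np.ones(len(w))]; print(w.mean(0),w.min(0),w.max(0))
E
```

```text
[511.2703554  227.00876938 244.45490182] [ 0.42405449 -0.11925874 -3.80611909] 31.639680020237066
lid rim circ ((494.3207092285156, 218.9070587158203), 76.87060546875)
[525.39467918 255.4863979  223.34713988] [439.94467446 161.76300579 212.72658952] [586.62901053 301.33547236 237.85564891]
```

View pics/f.png

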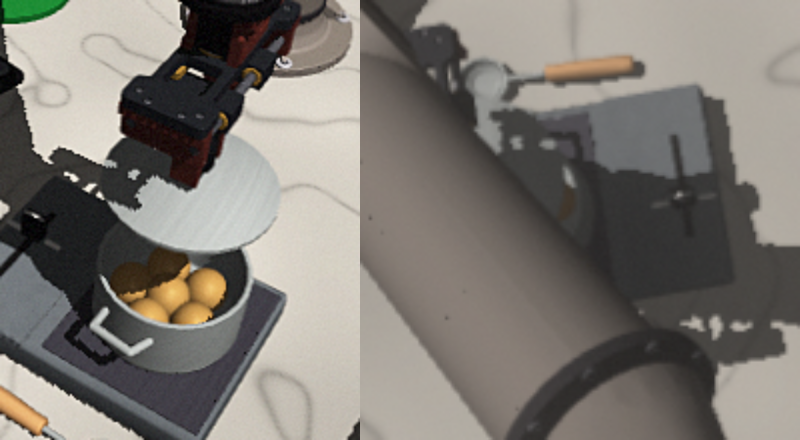

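The left half shows the lid held level by its knob, centred under the gripper at about (190,190), with the pot still in place. Next I carry it to the trivet.

{"method": "servo_tool", "body": {"targets": [[[-0.01,-0.002,0],[0,0,0],1],[[-0.02,-0.004,0],[0,0,0],1],[[-0.0255,-0.0054,0],[0,0,0],1],[[-0.0255,-0.0054,0],[0,0,0],1],[[-0.0255,-0.0054,0],[0,0,0],1],[[-0.0255,-0.0054,0],[0,0,0],1],[[-0.0255,-0.0054,0],[0,0,0],1],[[-0.0255,-0.0054,0],[0,0,0],1],[[-0.0255,-0.0054,0],[0,0,0],1],[[-0.0255,-0.0054,0],[0,0,0],1],[[-0.0255,-0.0054,0],[0,0,0],1],[[-0.0255,-0.0054,0],[0,0,0],1],[[-0.0255,-0.0054,0],[0,0,0],1],[[-0.0255,-0.0054,0],[0,0,0],1],[[-0.0255,-0.0054,0],[0,0,0],1],[[-0.0255,-0.0054,0],[0,0,0],1],[[-0.0255,-0.0054,0],[0,0,0],1],[[-0.02,-0.004,0],[0,0,0],1],[[-0.02,-0.004,0],[0,0,0],1],[[-0.011,-0.0028,0],[0,0,0],1]]}}

```text
t: 17.78
tool_pos: [503.7, -249.4, 244.4]
ee_rot: [-0.001, 0.637, 0.771, -0.001]
wrist_force: [-0.5, -0.4, -3.6]
finger_gap: 31.2
grip_force: 25.0
```

{"method": "servo_tool", "body": {"targets": [[[0,0,0],[0,0,0],1],[[0,0,0.02],[0,0,0],1],[[0,0,0.025],[0,0,0],1],[[0,0,0.025],[0,0,0],1],[[0,0,0.025],[0,0,0],1],[[0,0,0.025],[0,0,0],1],[[0,0,0.02],[0,0,0],1],[[0,0,0.01],[0,0,0],1],[[0,0,0],[0,0,0],1],[[0,0,0],[0,0,0],1]]}}

```text
t: 18.62
tool_pos: [505.5, -245.1, 95.9]
ee_rot: [-0.0, 0.635, 0.773, 0.0]
wrist_force: [0.8, -1.4, -2.8]
finger_gap: 31.5
grip_force: 25.0
```

```bash
python3 go.py 504 -246.5 48 ; python3 - <<'E'
from h import *
C={n:cam(n) for n in('scene','top')}
for n,c in C.items():
    hsv=cv2.cvtColor(c['color'],cv2.COLOR_BGR2HSV); W=world(c)
    m=((hsv[...,0]<22)&(hsv[...,1]>80)&(abs(W[...,2]-12)<14)&(np.hypot(W[...,0]-504,W[...,1]+246)<115)); q=W[m][:,:2]; print(n,m.sum(),q.min(0),q.max(0))
    l=(W[...,2]>25)&(W[...,2]<75)&(np.hypot(W[...,0]-504,W[...,1]+246)<90)&(hsv[...,1]<40); print('lid',l.sum(),W[l].min(0),W[l].max(0))
cv2.imwrite('pics/g.png',np.hstack([cv2.resize(C['scene']['color'][130:290,120:300],(495,440)),cv2.resize(C['top']['color'][130:270,270:370],(300,440))]))
E
```

```text
t 18.62 pos [ 505.5 -245.1   95.9] gap 31.5 j7 0.25 tilt [-0.     0.001 -1.   ] yawY 0.195
shift tool mm [-1.1 -1.8 47.9]
scene 1979 [ 405.85561895 -333.601356  ] [ 599.42208348 -151.84772107]
lid 986 [ 433.30994037 -320.34650604   63.24573302] [ 580.17815611 -170.24173805   74.99477768]
top 656 [ 407.88844691 -286.47309174] [ 592.88411612 -157.8008716 ]
lid 505 [ 433.40702214 -267.22034442   62.44247128] [ 575.56755761 -176.03268018   74.99440195]
```

View pics/g.png

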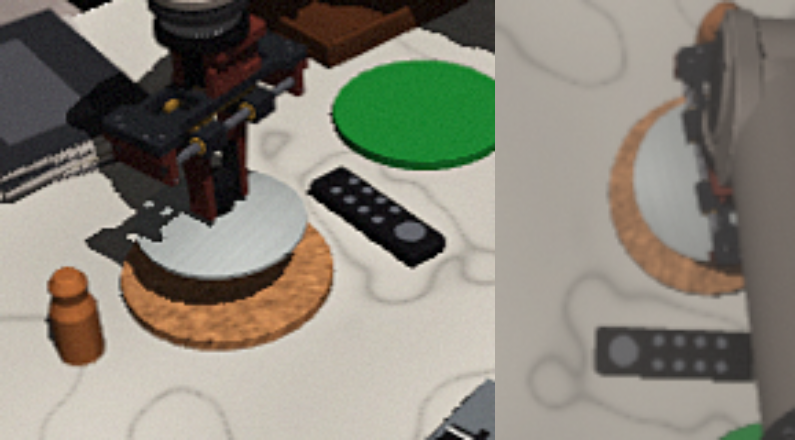

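Both views show the lid above the cork, at (230,230) left and (675,180) right, about 4 mm too far in +x and 2 mm in +y. The shaker and remote are clear. I'll correct that and lower.

{"method": "servo_tool", "body": {"targets": [[[-0.001,-0.004,0.012],[0,0,0],1],[[0,0,0.012],[0,0,0],1],[[0,0,0.01],[0,0,0],1],[[0,0,0.006],[0,0,0],1],[[0,0,0.003],[0,0,0],1],[[0,0,0.001],[0,0,0],1],[[0,0,0],[0,0,0],1],[[0,0,0],[0,0,0],1]]}}

```text
t: 19.38
tool_pos: [502.0, -247.8, 51.9]
ee_rot: [0.0, 0.635, 0.772, 0.0]
wrist_force: [1.0, 0.2, -4.0]
finger_gap: 31.5
grip_force: 25.0
```

{"method": "servo_tool", "body": {"targets": [[[0,0,0.001],[0,0,0],1],[[0,0,0.001],[0,0,0],1],[[0,0,0.0005],[0,0,0],1],[[0,0,0],[0,0,0],1],[[0,0,0],[0,0,0],1]]}}

```text
t: 19.8
tool_pos: [501.6, -247.8, 49.2]
ee_rot: [0.0, 0.635, 0.772, 0.0]
wrist_force: [-0.3, 0.2, -3.5]
finger_gap: 31.6
grip_force: 25.0
```

{"method": "servo_tool", "body": {"targets": [[[0,0,0.0005],[0,0,0],1],[[0,0,0.0005],[0,0,0],1],[[0,0,0.0005],[0,0,0],1],[[0,0,0],[0,0,0],1],[[0,0,0],[0,0,0],1]]}}

```text
t: 20.22
tool_pos: [501.6, -247.8, 47.9]
ee_rot: [0.0, 0.635, 0.772, -0.0]
wrist_force: [-1.2, 0.4, 0.3]
finger_gap: 31.5
grip_force: 25.0
```

{"method": "servo_tool", "body": {"targets": [[[0,0,0.0003],[0,0,0],1],[[0,0,0],[0,0,0],1],[[0,0,0],[0,0,0],0.2],[[0,0,0],[0,0,0],0],[[0,0,0],[0,0,0],-0.3],[[0,0,0],[0,0,0],-0.5],[[0,0,0],[0,0,0],-0.5],[[0,0,0],[0,0,0],-0.5]]}}

```text
t: 20.88
tool_pos: [501.7, -247.8, 47.3]
ee_rot: [0.0, 0.635, 0.772, 0.0]
wrist_force: [0.1, -0.8, -0.4]
finger_gap: 64.0
grip_force: 0.0
```

{"method": "servo_tool", "body": {"targets": [[[0,0,-0.01],[0,0,0],-0.5],[[0,0,-0.02],[0,0,0],-0.5],[[0,0,-0.03],[0,0,0],-0.5],[[0,0,-0.035],[0,0,0],-0.5],[[0,0,-0.035],[0,0,0],-0.5],[[0,0,-0.035],[0,0,0],-0.5],[[-0.03,0,0],[0,0,0],-0.5],[[-0.035,0,0],[0,0,0],-0.5],[[-0.035,0,0],[0,0,0],-0.5],[[-0.035,0,0],[0,0,0],-0.5],[[-0.035,0,0],[0,0,0],-0.5],[[-0.035,0,0],[0,0,0],-0.5],[[0,0,0],[0,0,0],-0.5]]}}

```text
t: 21.97
tool_pos: [539.2, -457.1, 212.1]
ee_rot: [0.001, 0.638, 0.77, -0.001]
wrist_force: [-1.5, -0.9, 0.0]
finger_gap: 66.3
grip_force: 0.0
```

```bash
python3 go.py 504 -246.5 48; python3 - <<'E'
from meas import *
C={n:cam(n) for n in('scene','top')}
for n,c in C.items():
    W=world(c); hsv=cv2.cvtColor(c['color'],cv2.COLOR_BGR2HSV)
    m=((hsv[...,0]<22)&(hsv[...,1]>80)&(abs(W[...,2]-12)<14)&(np.hypot(W[...,0]-504,W[...,1]+246)<115)); q=W[m][:,:2]; print(n,'trivet',q.min(0),q.max(0))
    l=(W[...,2]>18)&(W[...,2]<45)&(np.hypot(W[...,0]-504,W[...,1]+246)<90)&(hsv[...,1]<50); print('lid',l.sum(),W[l].min(0),W[l].max(0))
cv2.imwrite('pics/h.png',np.vstack([np.hstack([C['scene']['color'][170:390,100:440],C['top']['color'][110:330,130:410]]),cv2.resize(np.hstack([C['scene']['color'][275:325,255:315],C['top']['color'][145:195,200:260]]),(620,258),interpolation=cv2.INTER_CUBIC)]))
E
python3 sl.py 2>/dev/null
```

```text
t 21.97 pos [ 539.2 -457.1  212.1] gap 66.3 j7 0.6 tilt [-0.    -0.004 -1.   ] yawY 0.186
shift tool mm [214.    4.4 163.4]
scene trivet [ 404.55506857 -351.56977157] [ 599.21905207 -152.24993793]
lid 1670 [ 429.19615469 -320.24528636   18.02025219] [ 576.41616311 -173.98591583   37.70225817]
top trivet [ 408.07482956 -347.3395213 ] [ 596.08706687 -157.99396668]
lid 1794 [ 427.59850507 -322.56363954   18.02560809] [ 571.85474546 -177.5104891    37.33822188]
scene 44 -134 peak -11.5 cent -11.39 210.0
scene 44 -90 peak -12.0 cent -11.82 218.0
scene 70 -112 peak -12.5 cent -12.59 222.0
top 44 -134 peak -14.0 cent -13.58 113.0
top 44 -90 peak -14.5 cent -14.2 162.0
top 70 -112 peak -14.5 cent -14.21 135.0
```

View pics/h.png

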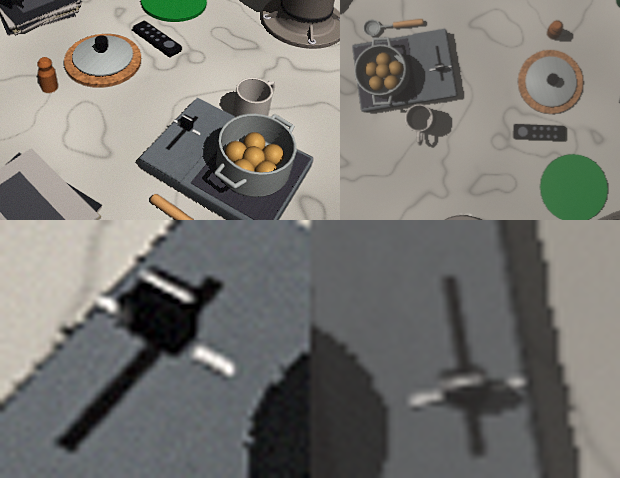

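The lid sits upright on the cork, at (102,58) left and (550,82) right, centred to within about 5 mm. The slider line meets the ribs to within about 1 mm in both views, and the pot and other things are unmoved. I'll hand it in.

```bash
python3 -c "
from bench import manip
print(manip.job_done())"
```

```text
the job is handed in; nothing more can be done
None
```

I set the slider to within about 1 mm of its mark, rested the lid knob up about 5 mm off the middle of the cork trivet, let go of everything and handed the job in at about 22 s; the hand-in gave no verdict.

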